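Turn the rotary charger to its red bay and load a cell

ROBOT

A 7-joint arm with a two-finger parallel gripper is mounted at the origin on the work surface. World frame = base frame: x ahead of the robot, y to its left, z up, the work surface at z = 0. Lengths are in mm, angles in rad, forces in N, time in s.
With the tool pointing down it reaches from about 400 to 875 mm from the base axis. Payload 4.4 kg.
Tool frame: the origin (TCP) lies midway between the tips of the shut fingers; the grasp point (between the pads) lies 19 mm behind it; z points along the fingers, y is the direction in which the jaws open and shut (so a half turn about z gives the same grasp; the last joint's range is limited). The gripper opens to 85 mm and grips with 20 to 120 N. Pads are 22 mm wide; open, the fingers measure 114 mm over their backs; the gripper's body (76 mm by 85 mm) begins 54 mm behind the grasp point. The pads swing forward as they close: fully open they stand 13 mm farther back than shut.
Start: joints at [-1.363, 0.628, 0.038, 1.517, -0.027, 0.996, -0.02], TCP at [175.73, 625.809, 231.313] pointing down, gripper open.
Joint ranges: [-3.06, 3.06], [-0.37, 2.12], [-1.25, 1.32], [0.18, 2.47], [-1.1, 4.24], [0.23, 1.98], [-2.94, 2.94]. Speed limits (rad/s): [2.57, 2.57, 3.14, 3.14, 3.14, 3.14, 3.14].

INTERFACE

Orientations are given as [roll, pitch, yaw] about the fixed x, y, z axes, in that order (R = Rz(yaw) Ry(pitch) Rx(roll)).
In Python, from cell import * gives the robot as it stands. The module is installed in compiled form; this text tells all that it offers.
- The arm moves only by the tool move_arm, never from a script. Its argument "series" is a list of rows, each a list of 2 entries, a list of its own where there are three numbers: the shift along the tool's x, y, z in m, then the turn about the tool's z in rad. In form: [[[x, y, z], yaw], ...]. A call has 1 to 5 rows; each row is the pose to reach, as a shift and turn from the pose measured when the call began, along the tool's axes at that moment; what a row does not reach only later rows make up. A row lasts 1/8 s, in which the tool goes at most 62.5 mm and 10.7 degrees, less where a joint would pass 70% of its speed; a pose out of reach is approached as far as the arm can. A call with a gripper value outside its range is refused whole. "claw" is the opening, from 0 (shut) to 1 (fully open), set as the call begins (left out, the last holds). The fingers move at their own pace and stop on an object; the grip force is fixed at half the most. Time passes only in rows, so rows that repeat a pose let the fingers close. It gives the time, the measured TCP pose, the force and the opening at its end, in the units of the state.
- read_state(): the state, without advancing time (a new reading comes with each control period).
- get_image(name): name is "side" or "top" or "wrist"; returns the picture (420x560x3 uint8, blue, green, red); there is no depth.
- camera_model(name): a dict with "fov_y" (degrees; the focal length in pixels is half the picture's height over the tangent of half this angle, whatever the lens; pixels are square), "cx", "cy" (the principal point, pixels), "k1" (the pictures are not rectified: a ray, as slopes to the right and down, at radius r is drawn at 1 + k1 r^2 times it, then the intrinsics apply), "pose" (4x4, takes a point from camera to world coordinates); the wrist camera has in their place "tool_from_camera" (4x4, takes a point from camera to tool coordinates, whose origin is the TCP and whose axes are the flange's). Camera axes: x right, y down, z forward; pixel columns grow to the right and rows downward; lengths in mm; the calibration is good to about 2 mm. A picture is of the moment at which its call begins: read the wrist's pose just before it. camera_model takes no time and is no camera call.
- finish_job(): hands the job in, once; it reports no verdict.
The state is a dict: "clock": time; "qpos": joint angles; "qd": joint speeds; "tau": joint torques, N m; "eef_pos": TCP position; "tool_rot": TCP orientation; "force": force on the tool from outside, world axes, zero at the start; "torque": the same for the moment, N m; "width": finger opening in mm.
Only numpy, scipy, OpenCV 4.12 (cv2) and the standard library are available. Lean on these libraries where they do the work, as an engineer would, in place of code of your own. Each camera call takes 0.05 s, during which the arm holds its last target. There are 200 camera calls.

TASK

Press a fingertip lightly on the bare near half of the charger's wheel and drag it round until the red bay sits centred in the window of the black cover, then take your finger off. Then stand the green battery cell upright in that bay through the window, lowering it fully home before you let go. Never lean hard on the charger, neither with the gripper nor with the cell, and leave everything else on the table where it is.

Things in the scene. Friction and masses are not known exactly. Their poses are not given: they have to be found in the camera images.
- charger: Rotary charger fixed to the table: white base 172 x 172 mm with a level grey wheel. Origin: on the table under the wheel's axis; x points from the bare near half of the wheel to the covered far half. Flat black cover at x 14 to 86, y within 86 mm, underside 50, top 54 mm above the table; behind it a white box (x 86 to 122 mm, 58 mm tall). Over 12 N on any part of it is damage.
- press (a point): Middle of the bare near half: fixed point 58 mm from the wheel's axis along the charger's -x, 48 mm above the table. The wheel's top (smooth, flat, 150 mm across) lies 36 to 48 mm above the table, at a different height each time: find it by touch. It is sprung and gives 1 mm per 5 N (4 mm at most). Turning needs 1.7 N along the surface here: a press under 3 N slips; 4 to 7 N is right.
- window (a point): Centre of the window in the black cover, level with the cover's top (54 mm above the table), 40 mm from the wheel's axis along the charger's x. The window is 40 mm (charger's x) by 36 mm (its y).
- wheel (a joint): Wheel angle, rad, growing counterclockwise seen from above; 0 with the red bay centred in the window. Starts at 0.8 to 2.3 (clockwise is the short way) and stays where left. The red bay is a round hole 25 mm wide, 22 mm deep, flat floor, in a red patch 40 x 36 mm centred 40 mm from the axis. Yellow, blue, white and black patches are solid.
- cell_mid (a point): Green battery cell, cylinder 21 mm wide, 70 mm tall, 70 g, standing on the table; point on its axis, 35 mm above its foot, z along it. Home in the bay its foot is 22 mm below the wheel's top (14 to 26 mm above the table), and 30 to 42 mm of it stand above the cover: hold its top 25 mm to keep the fingers off the cover.
- spare_mid (a point): An orange cell of the same size and form standing near the green one; point at its middle. Not to be moved.
- mug: Blue mug, 82 mm wide and 95 mm tall, origin under its centre. Not to be moved.
- tape: Roll of blue tape lying flat, 70 mm wide, 19 mm tall, origin under its centre. Not to be moved.
- chisel: Hand tool with a red handle, 220 mm long, lying flat. Not to be moved.
- bottle: Clear bottle with a blue cap, 64 mm wide, 190 mm tall, origin under its centre. Not to be moved.
- bowl: Small glass bowl, 110 mm wide, 50 mm tall, origin under its centre. Not to be moved.
Mind the look-alikes: they are no part of the job. What is shaped like the part that bears cell_mid but purple is not meant.

How it is judged (in metres and radians):
On the way, in this order (a step that is already met when the one before it is completed fails the run):
1. the red bay is centred in the window (wheel within 0.10 rad) and the charger is let go (value of joint wheel between -0.1 and 0.1 rad and contact force between the fingers and charger below 0.3 N), for 0.3 s.
2. the green cell is lowered into the bay while still held (value of joint wheel between -0.1 and 0.1 rad and horizontal distance between cell_mid and window below 0.01 m and height (world z) of cell_mid below 0.066 m and contact force between the fingers and cell above 0.5 N), for 0.1 s.
At the end, for the whole second after the job is handed in: The red bay is centred in the window (wheel within 0.10 rad of 0) and still; the green cell stands in it, upright within 0.2 rad, its axis within 10 mm of the window's centre, its middle lower than 66 mm above the table, at rest on the bay's floor and released (value of joint wheel between -0.1 and 0.1 rad and horizontal distance between cell_mid and window below 0.01 m and height (world z) of cell_mid below 0.066 m and angle between cell_mid's own z axis and vertical below 0.2 rad and linear speed of cell below 0.02 m/s and velocity of joint wheel between -0.05 and 0.05 rad/s and contact force between cell and charger above 0.2 N); the robot touches nothing.
It fails at once if the gripper pushes on the charger with more than 12 N (contact force between the fingers and charger above 12 N).
It fails at once if the arm or gripper body pushes on the charger with more than 12 N (contact force between the arm and charger above 12 N).
It fails at once if the cell is pushed against the charger with more than 12 N (contact force between cell and charger above 12 N).
It fails at once if something else on the table is moved by more than 30 mm (distance of any of spare_mid, mug, tape, chisel, bottle, bowl from where it was at the start of the episode above 0.03 m).
It also fails if it takes over 70 s, if anything falls off the work surface, if the arm or the gripper's body presses on something with over 40 N, if the wrist force passes 120 N, or if a joint passes its speed limit or range.

## Working session

There is one attempt and no reset: what is moved stays moved. The work goes in short steps, Python scripts to look and compute and a tool call to move; the robot and the scene stay as the last step left them, time stands still between calls to the robot, and variables do not carry over. Pictures are saved under pics/ and viewed, about 8 in all and at most 12, crops included, and the job is handed in when it is done.

Besides the shell and the picture viewer there is one more tool, called after "Emit:" as name(argument=value, ...) on one line, values as JSON. move_arm: Moves the arm, as the interface text tells. Its arguments: {"type":"object","properties":{"series":{"type":"array"},"claw":{"type":"number"}},"required":["series"]}

```bash
mkdir -p pics
cat > h.py <<'E'
from cell import *
import numpy as np, cv2
from scipy.spatial.transform import Rotation as R
def toolT(s):
    T=np.eye(4); T[:3,:3]=R.from_euler('xyz',s['tool_rot']).as_matrix(); T[:3,3]=s['eef_pos']; return T
def ray(name,uv,s=None):
    m=camera_model(name); f=210/np.tan(np.radians(m['fov_y']/2))
    d=(np.array(uv,float)-[m['cx'],m['cy']])/f; u=d.copy()
    for _ in range(20): u=d/(1+m['k1']*(u@u))
    P=np.array(m['pose']) if 'pose' in m else toolT(s)@np.array(m['tool_from_camera'])
    return P[:3,3],P[:3,:3]@np.r_[u,1]
def onz(name,uv,z,s=None):
    o,d=ray(name,uv,s); return o+d*(z-o[2])/d[2]
def totool(p,s):
    return np.linalg.inv(toolT(s))@np.r_[p,1]
E
python3 - <<'E'
from h import *
s=read_state()
for k,v in s.items(): print(k,np.round(v,3))
a=get_image('top');b=get_image('side')
cv2.imwrite('pics/top.png',a);cv2.imwrite('pics/side.png',b)
for n in('top','side','wrist'): print(n,camera_model(n))
E
```

```text
clock 0.0
qpos [-1.363  0.629  0.038  1.518 -0.027  0.996 -0.02 ]
qd [ 0.001 -0.001  0.001 -0.001 -0.001 -0.002 -0.   ]
tau [ 0.0000e+00 -5.6340e+01  1.2260e+00 -1.9344e+01  1.1000e-02  1.0000e-02
 -0.0000e+00]
eef_pos [175.533 625.185 230.381]
tool_rot [-3.14  -0.     2.868]
force [-0.408  0.477 -0.55 ]
torque [ 0.026 -0.04  -0.015]
width 85.285
top {'fov_y': 45.832506442463746, 'cx': 279.4603419723229, 'cy': 211.92795778631478, 'k1': 0.05865712011389276, 'pose': array([[-7.48869549e-02, -9.77235879e-01,  1.98499322e-01,
         2.46189958e+02],
       [-9.97185799e-01,  7.40915003e-02, -1.14425355e-02,
        -2.00342460e+01],
       [-3.52505629e-03, -1.98797602e-01, -9.80034228e-01,
         1.52826881e+03],
       [ 0.00000000e+00,  0.00000000e+00,  0.00000000e+00,
         1.00000000e+00]])}
side {'fov_y': 51.08887661277261, 'cx': 278.83507365025304, 'cy': 204.1459589864658, 'k1': -0.015430334619512065, 'pose': array([[ 6.59106640e-01, -3.73528123e-01,  6.52729023e-01,
        -2.38405519e+02],
       [-7.51980470e-01, -3.15576505e-01,  5.78737283e-01,
        -7.46254404e+02],
       [-1.01887077e-02, -8.72289064e-01, -4.88884423e-01,
         6.64516281e+02],
       [ 0.00000000e+00,  0.00000000e+00,  0.00000000e+00,
         1.00000000e+00]])}
wrist {'fov_y': 70.10293631839426, 'cx': 281.8640805993037, 'cy': 212.68587451364968, 'k1': -0.032492269893080475, 'tool_from_camera': array([[ 3.88917120e-05, -9.57631487e-01, -2.87996413e-01,
         7.32986720e+01],
       [ 9.99999996e-01,  6.19849767e-05, -7.10670438e-05,
         1.18409843e+00],
       [ 8.59074897e-05, -2.87996409e-01,  9.57631485e-01,
        -1.42969342e+02],
       [ 0.00000000e+00,  0.00000000e+00,  0.00000000e+00,
         1.00000000e+00]])}
```

View pics/top.png

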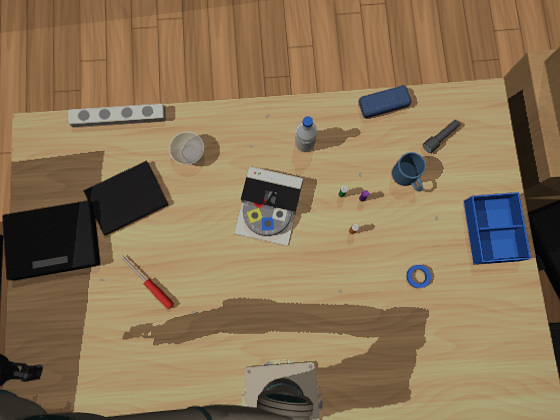

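View pics/side.png

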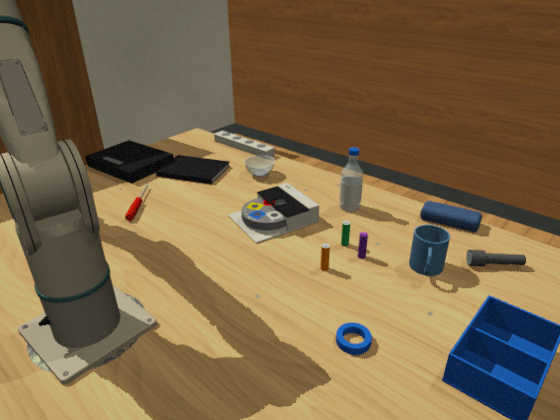

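The top view shows the charger around (268,210). Three small cells stand to its right: green at (343,191), purple at (364,196) and orange at (353,229). The green one fits the cell and the purple one is the look-alike. The side view shows the same layout: green (346,233), purple (363,245), orange (325,257).

Run:
```python
from h import *
a=cv2.imread('pics/top.png');b=cv2.imread('pics/side.png')
c=cv2.resize(a[160:250,225:385],None,fx=5,fy=5,interpolation=cv2.INTER_CUBIC)
cv2.imwrite('pics/c1.png',c[:, :800])
hsv=cv2.cvtColor(a,cv2.COLOR_BGR2HSV)
for nm,p in (('green',(343,191)),('purple',(364,196)),('orange',(353,229))):
    print(nm,onz('top',p,40).round(0))
for n,im,(x0,y0,x1,y1) in (('top',a,(330,178,356,205)),('side',b,(335,215,356,250))):
    h=cv2.cvtColor(im,cv2.COLOR_BGR2HSV)[y0:y1,x0:x1]
    m=(h[...,0]>50)&(h[...,0]<90)&(h[...,1]>110)
    ys,xs=np.nonzero(m); print(n,xs.min()+x0,xs.max()+x0,ys.min()+y0,ys.max()+y0,xs.mean()+x0,ys.mean()+y0)
```

```text
green [ 598. -237.   40.]
purple [ 578. -300.   40.]
orange [ 478. -256.   40.]
top 339 345 190 196 341.22222222222223 193.59259259259258
side 342 349 225 245 345.2173913043478 234.92753623188406
```

View pics/c1.png

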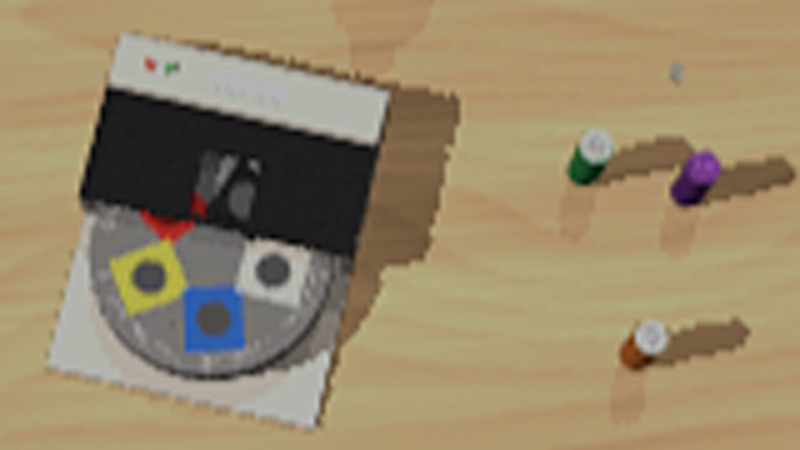

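The crop confirms the green cell, white-topped, at crop (590,160). The purple one at (695,180) is the decoy and orange is at (643,345). The charger's red patch peeks out to the left of the window, at crop (170,225), so the wheel is about +1 rad from home.

Run:
```python
from h import *
o=np.array([225,160])
f=lambda u,v,z:onz('top',(u/5+o[0]-.4,v/5+o[1]-.4),z)
nl,nr=f(48,368,8),f(318,428,8); bl,br=f(122,33,58),f(388,92,58); fl,fr=f(108,88,58),f(378,145,58)
cl,cr=f(82,200,54),f(350,258,54)
for p in (nl,nr,bl,br,fl,fr,cl,cr): print(p.round(0))
d=(nl-nr)+(bl-br)+(fl-fr)+(cl-cr); yaw=np.arctan2(-d[0],d[1]); ux=np.array([np.cos(yaw),np.sin(yaw)])
print('yaw',yaw)
for a,b,x in((nl,nr,-86),(bl,br,122),(fl,fr,86),(cl,cr,14)): print(((a+b)[:2]/2-ux*x).round(1), np.linalg.norm(a-b))
print('red', f(170,222,46))
s=read_state();print(totool([480,-20,250],s).round(0), totool([600,-237,250],s).round(0))
# green two-ray
o1,d1=ray('top',(341.2,193.6));o2,d2=ray('side',(345.2,235))
t=np.linalg.lstsq(np.c_[d1,-d2],o2-o1,rcond=None)[0];print(o1+t[0]*d1,o2+t[1]*d2)
```

```text
[498. 107.   8.]
[448. -57.   8.]
[694.  45.  58.]
[ 644. -115.   58.]
[660.  56.  58.]
[ 612. -106.   58.]
[592.  77.  54.]
[544. -83.  54.]
yaw -0.29526964800428057
[555.   0.] 171.16189262470095
[552.6   1. ] 167.5893006375024
[5.534e+02 3.000e-01] 168.97651713925373
[554.3   0.8] 166.86370287669126
red [575.87265011  24.34961051  46.        ]
[-468. -539.  -19.    1.] [-642. -715.  -18.    1.]
[ 593.29053968 -232.69773474   28.50590861] [ 596.80731182 -236.73559376   29.89238033]
```

Emit:
move_arm(series=[[[-0.475,-0.498,0.0],0],[[-0.475,-0.498,0.0],0],[[-0.475,-0.498,0.0],0],[[-0.475,-0.498,0.0],0],[[-0.475,-0.498,0.0],0]], claw=0)

```text
clock: 0.72
eef_pos: [322.8, 347.7, 231.2]
tool_rot: [-3.14, 0.0, 2.868]
force: [2.0, 0.5, 0.3]
width: -0.0
```

Emit:
move_arm(series=[[[-0.29,-0.27,0.0],-0.02],[[-0.29,-0.27,0.0],-0.02],[[-0.29,-0.27,0.0],-0.02],[[-0.29,-0.27,0.0],-0.02],[[-0.29,-0.27,0.0],-0.02]])

```text
clock: 1.35
eef_pos: [485.1, 80.9, 231.6]
tool_rot: [-3.14, 0.0, 2.888]
force: [0.3, 0.9, -0.5]
width: 0.1
```

Emit:
move_arm(series=[[[-0.06,-0.05,0.0],0],[[-0.06,-0.05,0.0],0],[[-0.06,-0.05,0.0],0]])

```text
clock: 1.72
eef_pos: [530.6, 16.7, 231.2]
tool_rot: [-3.14, -0.001, 2.886]
force: [-0.9, 1.3, -0.2]
width: -0.2
```

Run:
```python
from h import *
s=read_state();im=get_image('wrist');cv2.imwrite('pics/w1.png',im)
print(s['eef_pos'],s['tool_rot'],s['force'],s['qpos'])
import json;json.dump({k:list(map(float,s[k])) for k in('eef_pos','tool_rot')},open('w1.json','w'))
```

```text
[530.62791881  16.72563104 231.23141159] [-3.13971731e+00 -8.22383463e-04  2.88588145e+00] [-0.89189768  1.33117939 -0.24106455] [-0.15704894  0.46021888  0.10371817  1.85042098 -0.05999648  0.8353611
  1.2913703 ]
```

View pics/w1.png

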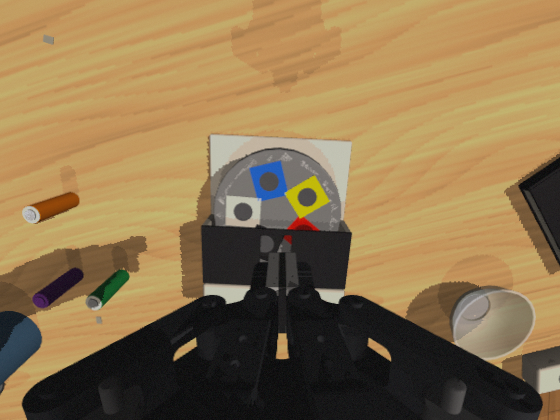

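The wrist view shows the wheel with blue at (268,181), yellow (307,197), white (243,211) and red (303,226) half under the cover. The cover's near edge runs from (202,226) to (352,233).

Run:
```python
from h import *
import json
s=json.load(open('w1.json'));im=cv2.imread('pics/w1.png')
W=lambda p,z:onz('wrist',p,z,s)[:2]
cl,cr,fl,fr=W((352,233),54),W((202,226),54),W((346,290.5),54),W((203,287),54)
print(cl,cr,fl,fr,np.linalg.norm(cl-cr))
d=cl-cr;yaw=np.arctan2(-d[0],d[1]);ux=np.array([np.cos(yaw),np.sin(yaw)]);uy=np.array([-ux[1],ux[0]])
c1=(cl+cr)/2-14*ux;c2=(fl+fr)/2-86*ux;print('yaw',yaw,c1,c2)
hsv=cv2.cvtColor(im,cv2.COLOR_BGR2HSV);H,S,V=cv2.split(hsv)
roi=np.zeros(H.shape,bool);roi[145:228,205:350]=1
for n,m in (('blue',(H>100)&(H<125)&(S>120)),('yellow',(H>20)&(H<35)&(S>150)),('red',((H<6)|(H>174))&(S>150))):
    m=(m&roi).astype(np.uint8)
    k=max(cv2.findContours(m,0,2)[0],key=cv2.contourArea);(u,v),wh,a=cv2.minAreaRect(k)
    for z in(36,42,48):
        p=W((u,v),z)-c1;q=np.array([p@ux,p@uy]);print(n,(round(u),round(v)),z,q.round(1),np.hypot(*q).round(1),np.arctan2(q[1],q[0]).round(3))
for z in(36,42,48):
    p=W((243.5,211),z)-c1;print('white',z,p@ux,p@uy,np.hypot(*p),np.arctan2(p@uy,p@ux))
```

```text
[596.59882887  83.10924137] [545.35142481 -79.99682247] [668.18413486  62.21082509] [ 619.88034128 -104.63745562] 170.96749541044466
yaw -0.304429964010233 [557.61887518   5.75270104] [561.98669217   4.56513308]
blue (269, 181) 36 [-37.9 -12.4] 39.9 -2.825
blue (269, 181) 42 [-39.1 -12.2] 40.9 -2.839
blue (269, 181) 48 [-40.2 -12. ] 42.0 -2.852
yellow (307, 197) 36 [-21.8  32.3] 38.9 2.166
yellow (307, 197) 42 [-23.3  31.7] 39.3 2.204
yellow (307, 197) 48 [-24.7  31.1] 39.7 2.241
red (302, 222) 36 [ 9.5 29.1] 30.6 1.254
red (302, 222) 42 [ 7.6 28.5] 29.5 1.312
red (302, 222) 48 [ 5.6 28. ] 28.6 1.374
white 36 -0.6854969183830847 -40.72091934046213 40.726688767410685 -1.5876287605282025
white 42 -2.485788705382491 -39.99389701872951 40.07107365959326 -1.6328706756936866
white 48 -4.2860804923819025 -39.26687469699688 39.50010043603472 -1.6795184830713166
```

Emit:
move_arm(series=[[[0.024,-0.03,0.05],0.044],[[0.024,-0.03,0.1],0.044],[[0.024,-0.03,0.15],0.044],[[0.024,-0.03,0.169],0.044],[[0.024,-0.03,0.169],0.044]])

```text
clock: 2.4
eef_pos: [496.8, -2.3, 61.2]
tool_rot: [-3.14, -0.006, 2.848]
force: [0.2, -0.7, 0.6]
width: -0.1
```

Emit:
move_arm(series=[[[0,0,0.0],0],[[0,0,0.006],0],[[0,0,0.01],0],[[0,0,0.01],0]])

```text
clock: 2.9
eef_pos: [496.6, -2.3, 51.2]
tool_rot: [-3.14, -0.006, 2.848]
force: [0.3, -0.3, 0.6]
width: -0.1
```

Run:
```python
from h import *
s=read_state();print(s['eef_pos'],s['tool_rot'],s['force'])
s=read_state();print(s['force'])
```

```text
[496.63954626  -2.30830108  51.17178476] [-3.14021389 -0.00607782  2.847688  ] [ 0.33507461 -0.30592879  0.62999384]
[ 0.33507461 -0.30592879  0.62999384]
```

Emit:
move_arm(series=[[[0,0,0.001],0],[[0,0,0.002],0],[[0,0,0.002],0]])

```text
clock: 3.28
eef_pos: [496.6, -2.3, 49.1]
tool_rot: [-3.14, -0.006, 2.848]
force: [-0.1, -0.2, 0.4]
width: 0.2
```

Emit:
move_arm(series=[[[0,0,0.001],0],[[0,0,0.002],0],[[0,0,0.002],0]])

```text
clock: 3.65
eef_pos: [496.5, -2.3, 47.1]
tool_rot: [-3.14, -0.006, 2.848]
force: [-1.6, -0.9, -0.3]
width: 0.0
```

Emit:
move_arm(series=[[[0,0,0.001],0],[[0,0,0.0015],0],[[0,0,0.0015],0]])

```text
clock: 4.03
eef_pos: [496.5, -2.3, 45.5]
tool_rot: [-3.14, -0.006, 2.848]
force: [-0.0, 0.2, -0.1]
width: -0.1
```

Emit:
move_arm(series=[[[0,0,0.001],0],[[0,0,0.0015],0],[[0,0,0.0015],0]])

```text
clock: 4.4
eef_pos: [496.4, -2.3, 43.9]
tool_rot: [-3.14, -0.007, 2.848]
force: [-0.3, 0.5, 0.7]
width: -0.1
```

Emit:
move_arm(series=[[[0,0,0.001],0],[[0,0,0.0015],0],[[0,0,0.0015],0]])

```text
clock: 4.78
eef_pos: [496.4, -2.3, 42.4]
tool_rot: [-3.14, -0.007, 2.848]
force: [-0.1, 0.2, 0.1]
width: 0.1
```

Emit:
move_arm(series=[[[0,0,0.001],0],[[0,0,0.0015],0],[[0,0,0.0015],0]])

```text
clock: 5.15
eef_pos: [496.3, -2.3, 40.8]
tool_rot: [-3.14, -0.007, 2.848]
force: [-0.5, -0.0, -0.4]
width: 0.3
```

Emit:
move_arm(series=[[[0,0,0.001],0],[[0,0,0.0015],0],[[0,0,0.0015],0]])

```text
clock: 5.52
eef_pos: [496.3, -2.4, 39.4]
tool_rot: [-3.14, -0.007, 2.848]
force: [0.3, -0.4, 1.5]
width: -0.1
```

Emit:
move_arm(series=[[[0,0,0.0004],0],[[0,0,0.0004],0]])

```text
clock: 5.78
eef_pos: [496.2, -2.4, 39.1]
tool_rot: [-3.14, -0.007, 2.848]
force: [-0.1, -0.6, 2.8]
width: 0.0
```

Emit:
move_arm(series=[[[0,0,0.0006],0],[[0,0,0.0006],0]])

```text
clock: 6.02
eef_pos: [496.1, -2.4, 38.5]
tool_rot: [-3.14, -0.007, 2.848]
force: [-1.6, -0.2, 4.3]
width: 0.3
```

Emit:
move_arm(series=[[[0.0019,0.0056,0.0002],0],[[0.0033,0.0109,0.0002],0],[[0.0042,0.0166,0.0002],0],[[0.0046,0.0224,0.0002],0],[[0.0045,0.0279,0.0002],0]])

```text
clock: 6.65
eef_pos: [500.1, 26.2, 38.3]
tool_rot: [-3.14, -0.007, 2.848]
force: [-0.6, -2.2, 5.1]
width: 0.1
```

Run:
```python
from h import *
import json
s=read_state();im=get_image('wrist');cv2.imwrite('pics/w2.png',im)
print(s['eef_pos'],s['tool_rot'],s['force'])
json.dump({k:list(map(float,s[k])) for k in('eef_pos','tool_rot')},open('w2.json','w'))
```

```text
[500.10589633  26.16434249  38.33493065] [-3.14003813 -0.00679803  2.84795314] [-0.56305919 -2.248694    5.14673135]
```

View pics/w2.png

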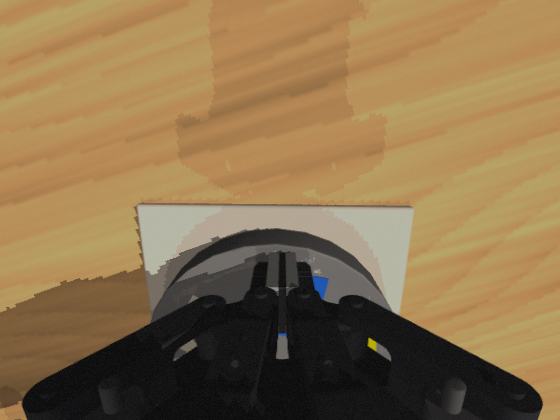

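The blue patch has moved to the right of the finger at (320,287), so the wheel follows. I continue the arc.

Emit:
move_arm(series=[[[-0.0009,0.0054,0.0001],0],[[-0.0021,0.0108,0.0001],0],[[-0.0037,0.016,0.0001],0],[[-0.0058,0.0211,0.0001],0],[[-0.0084,0.0259,0.0001],0]])

```text
clock: 7.32
eef_pos: [516.2, 49.8, 38.1]
tool_rot: [-3.141, -0.007, 2.849]
force: [-0.5, -2.4, 4.3]
width: -0.1
```

Emit:
move_arm(series=[[[0,0,-0.005],0],[[0,0,-0.05],0],[[0.02,0,-0.1],0],[[0.02,0,-0.15],0],[[0.02,0,-0.15],0]])

```text
clock: 7.95
eef_pos: [500.6, 56.3, 191.8]
tool_rot: [3.138, 0.001, 2.85]
force: [-0.3, -0.7, 0.1]
width: -0.1
```

Run:
```python
from h import *
import json
s=read_state();im=get_image('wrist');cv2.imwrite('pics/w3.png',im);t=get_image('top')
print(s['eef_pos'],s['tool_rot'],s['force'])
json.dump({k:list(map(float,s[k])) for k in('eef_pos','tool_rot')},open('w3.json','w'))
cv2.imwrite('pics/t3.png',t)
```

```text
[500.61289101  56.32799725 191.83627245] [3.13815939e+00 6.26160973e-04 2.84982687e+00] [-0.27231109 -0.65604688  0.14007656]
```

View pics/w3.png

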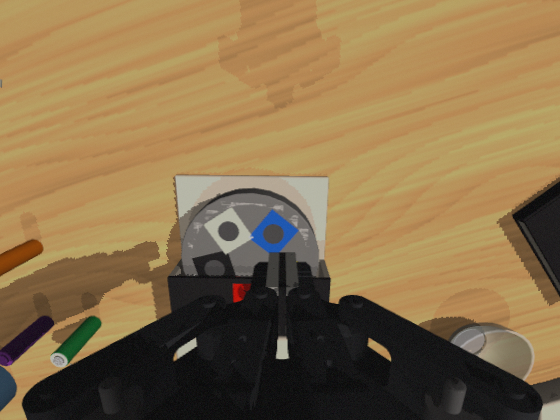

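The white (228,231) and blue (274,233) patches now sit almost symmetrically about the wheel's near axis, with red showing in the window at (238,292). I'll measure the residual.

Run:
```python
from h import *
import json
s=json.load(open('w3.json'));im=cv2.imread('pics/w3.png')
W=lambda p,z:onz('wrist',p,z,s)[:2]
bl,br=W((328,178),8),W((175,176),8); cl,cr=W((330,277),54),W((169.5,277),54)
for a,b,x in ((bl,br,-86),(cl,cr,14)):
    d=a-b;y=np.arctan2(-d[0],d[1]);print(np.linalg.norm(d),y,(a+b)/2-x*np.array([np.cos(y),np.sin(y)]))
H,S,V=cv2.split(cv2.cvtColor(im,cv2.COLOR_BGR2HSV));roi=np.zeros(H.shape,bool);roi[195:262,185:315]=1
P=[]
for n,m in (('blue',(H>100)&(H<125)&(S>120)),('white',(V>140)&(S<60))):
    m=(m&roi).astype(np.uint8);k=max(cv2.findContours(m,0,2)[0],key=cv2.contourArea)
    r=cv2.minAreaRect(k);p=W(r[0],39.5);P.append(p);print(n,np.round(r[0]),np.round(r[1]),p)
B,Wh=P;d=B-Wh;h=np.linalg.norm(d)
yw=np.arctan2(-d[0],d[1])   # direction 'blue-white' = wheel +y ; nominal chord 47.0
wx=np.array([np.cos(yw),np.sin(yw)]);print('chord',h,'wheel dir',yw,'axis',(B+Wh)/2+40*np.cos(np.pi/5)*wx)
t=cv2.imread('pics/t3.png');cv2.imwrite('pics/t3c.png',cv2.resize(t[160:250,225:325],None,fx=6,fy=6,interpolation=cv2.INTER_CUBIC))
```

```text
168.81759612340997 -0.3063073596116802 [558.09848211   4.66111274]
168.8878421888955 -0.29187119867273464 [556.31395315   5.95301019]
blue [273. 233.] [34. 38.] [535.06129264  38.11533264]
white [229. 229.] [41. 37.] [517.08855531  -4.27690677]
chord 46.04477438896233 wheel dir -0.40099189793713447 axis [555.86856945   4.2878122 ]
```

View pics/t3c.png

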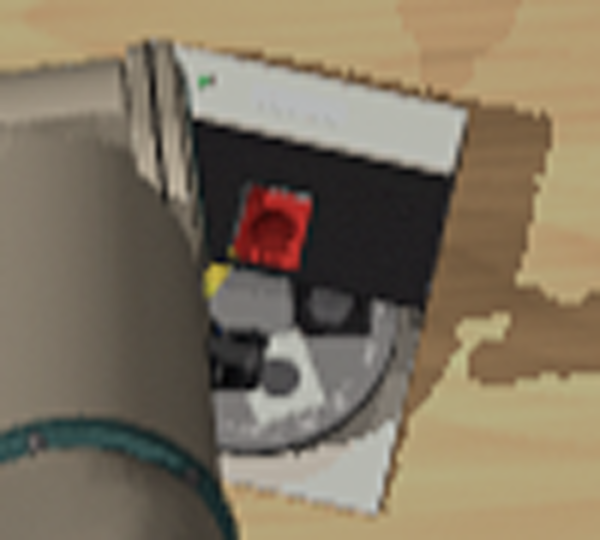

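Emit:
move_arm(series=[[[-0.05,0.01,-0.01],0],[[-0.09,0.02,-0.02],0],[[-0.09,0.02,-0.02],0]])

```text
clock: 8.43
eef_pos: [592.4, 48.8, 206.3]
tool_rot: [-3.141, -0.005, 2.849]
force: [-1.3, 0.4, 0.4]
width: -0.1
```

Run:
```python
from h import *
import json
s=read_state();im=get_image('wrist');cv2.imwrite('pics/w4.png',im)
print(s['eef_pos'],s['tool_rot'],s['force'])
json.dump({k:list(map(float,s[k])) for k in('eef_pos','tool_rot')},open('w4.json','w'))
cv2.imwrite('pics/w4c.png',cv2.resize(im[90:270,140:340],None,fx=3,fy=3,interpolation=cv2.INTER_CUBIC))
```

```text
[592.37942373  48.77157504 206.30412095] [-3.14148343 -0.00546281  2.84891322] [-1.30722464  0.40815297  0.37381541]
```

View pics/w4c.png

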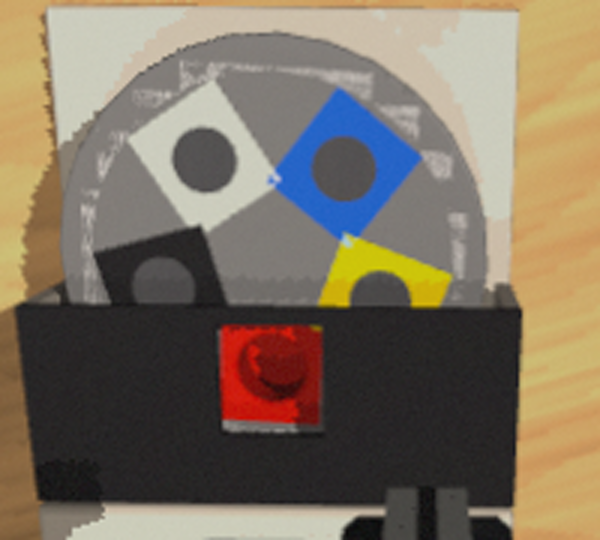

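The crop shows the five patch discs at crop pixels white (204,160), blue (344,168), black (163,287), yellow (381,300) and red hole (279,361). The window corners are (219,326), (322,326), (324,431) and (222,432).

Run:
```python
from h import *
import json
s=json.load(open('w4.json'))
W=lambda p,z:onz('wrist',(p[0]/3+140-.33,p[1]/3+90-.33),z,s)[:2]
q=np.array([W(p,39.6) for p in((279,361),(381,300),(344,168),(204,160),(163,287))])
# similarity to ideal pentagon (complex), red,yellow,blue,white,black
for idx in ([0,1,2,3,4],[1,2,3]):
    z=q[idx]@[1,1j]; e=40*np.exp(1j*2*np.pi/5*np.array(idx))
    (a,c),_,_,_=np.linalg.lstsq(np.c_[e,np.ones(len(idx))],z,rcond=None)
    print('scale',abs(a),'ang',np.angle(a),'axis',c,np.abs(a*e+c-z).round(1))
cl,cr,fl,fr=[W(p,54) for p in((521,311),(17,306),(513,504),(38,500))]
bl,br=W((518,11),8),W((45,8),8)
for a,b,x in((cl,cr,14),(fl,fr,86),(bl,br,-86)):
    d=a-b;y=np.arctan2(-d[0],d[1]);print(np.linalg.norm(d),'yaw',y,((a+b)/2-x*np.array([np.cos(y),np.sin(y)])))
w=np.array([W(p,54) for p in((219,326),(322,326),(324,431),(222,432))]);print('window',w.mean(0),'red hole',q[0])
```

```text
scale 0.9886902028316931 ang -0.33956870601322225 axis (556.6101868625134+5.399429328160179j) [2.6 1.3 0.7 0.5 1.5]
scale 1.0045161657891575 ang -0.35000309736749746 axis (557.1741552989404+4.73053671812329j) [0.1 0.1 0.1]
170.535432286269 yaw -0.30352517809763513 [557.51367415   4.81430756]
171.4713332012518 yaw -0.2999359520490665 [556.61486441   4.3097646 ]
169.33928821676022 yaw -0.3027047077584784 [558.45273127   4.90956038]
window [594.96203642  -6.58612248] red hole [592.58918289  -5.48728765]
```

Wheel is at about -0.04 rad and released, within tolerance. Next I go to the green cell with the claw half open, for clearance to the purple one.

Emit:
move_arm(series=[[[-0.087,-0.231,0],0],[[-0.087,-0.231,0],0],[[-0.087,-0.231,0],0],[[-0.087,-0.231,0],0],[[-0.087,-0.231,0],0]], claw=0.5)

```text
clock: 9.1
eef_pos: [603.2, -204.4, 203.5]
tool_rot: [-3.136, -0.012, 2.84]
force: [-0.8, -0.1, -0.5]
width: 42.5
```

Run:
```python
from h import *
import json
s=read_state();im=get_image('wrist');cv2.imwrite('pics/w5.png',im)
print(s['eef_pos'],s['tool_rot'],s['width'],s['qpos'])
json.dump({k:list(map(float,s[k])) for k in('eef_pos','tool_rot')},open('w5.json','w'))
```

```text
[ 603.18063081 -204.39556006  203.46413115] [-3.13604064 -0.01200934  2.83951277] 42.46045768262824 [ 0.19707861  0.64763804  0.13901913  1.57670664 -0.09699616  0.9361687
  1.63555224]
```

View pics/w5.png

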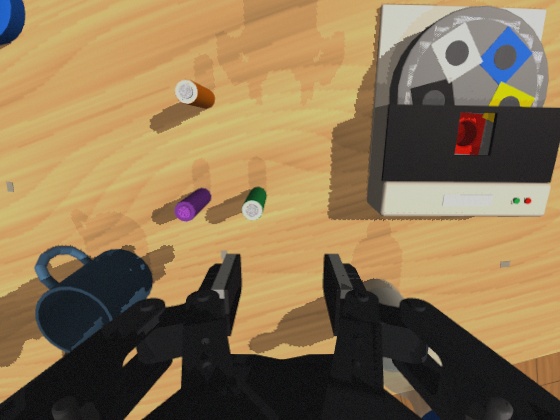

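The green top disc is at (254,210), purple at (186,211) and orange at (187,92). The bottle's cap lies behind the right finger, near (385,295).

Run:
```python
from h import *
import json
s=json.load(open('w5.json'));im=cv2.imread('pics/w5.png')
H,S,V=cv2.split(cv2.cvtColor(im,cv2.COLOR_BGR2HSV))
roi=np.zeros(H.shape,bool);roi[180:225,235:272]=1
m=(((S<60)&(V>110))&roi).astype(np.uint8);k=max(cv2.findContours(m,0,2)[0],key=cv2.contourArea)
c,r=cv2.minEnclosingCircle(k);print('top disc',c,r,'world',onz('wrist',c,70,s))
p=onz('wrist',c,70,s);print('tool',totool(p,s).round(1))
m=((H>50)&(H<90)&(S>110)&roi).astype(np.uint8);ys,xs=np.nonzero(m);print(xs.min(),xs.max(),ys.min(),ys.max())
print('purple',onz('wrist',(186,211),70,s),'bottle cap',onz('top',(307,121),188))
```

```text
top disc (251.68182373046875, 209.77272033691406) 10.391008377075195 world [ 599.72812312 -233.29451225   70.        ]
tool [ -6.9 -27.9 133.5   1. ]
246 265 188 207
purple [ 582.04485001 -294.5094739    70.        ] bottle cap [ 775.60715571 -133.82794789  188.        ]
```

Emit:
move_arm(series=[[[-0.007,-0.027,0.03],0],[[-0.007,-0.027,0.07],0],[[-0.007,-0.027,0.1],0],[[-0.007,-0.027,0.1],0]])

```text
clock: 9.65
eef_pos: [598.7, -224.0, 100.2]
tool_rot: [-3.141, -0.021, 2.846]
force: [0.5, 0.9, 0.2]
width: 42.4
```

Run:
```python
from h import *
s=read_state();im=get_image('wrist');cv2.imwrite('pics/w6.png',im)
print(s['eef_pos'],s['tool_rot'],s['width'],s['force'],totool([599.9,-232.7,46],s).round(1))
cv2.imwrite('pics/w6c.png',im[180:420,160:400])
```

```text
[ 598.72983535 -223.9876745   100.17964035] [-3.14132057 -0.02098735  2.84632619] 42.39082889723251 [0.46262562 0.93595901 0.19362347] [-4.8 -8.  54.1  1. ]
```

View pics/w6c.png

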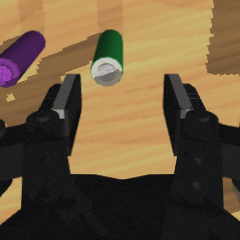

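The green top disc at (267,250) lies left of the jaw centre (u≈282), so a few more millimetres in -y are needed.

Emit:
move_arm(series=[[[-0.005,-0.008,0],0],[[-0.005,-0.008,0],0],[[-0.005,-0.008,0],0]])

```text
clock: 10.07
eef_pos: [603.3, -234.4, 103.0]
tool_rot: [-3.141, -0.015, 2.846]
force: [-0.6, -0.4, 0.5]
width: 42.5
```

Run:
```python
from h import *
s=dict(eef_pos=[598.73,-223.99,100.18],tool_rot=[-3.1413,-0.021,2.8463])
im=cv2.imread('pics/w6.png');H,S,V=cv2.split(cv2.cvtColor(im,cv2.COLOR_BGR2HSV))
roi=np.zeros(H.shape,bool);roi[205:272,245:290]=1
m=(((S<60)&(V>90))&roi).astype(np.uint8);k=max(cv2.findContours(m,0,2)[0],key=cv2.contourArea);c,r=cv2.minEnclosingCircle(k)
print(c,r,cv2.boundingRect(k),onz('wrist',c,70,s))
p=onz('wrist',c,70,s);p[2]=46
s=read_state();print(s['eef_pos'],s['tool_rot'],totool(p,s).round(1))
```

```text
(266.04046630859375, 250.6734161376953) 15.404048919677734 (251, 237, 31, 29) [ 599.05326209 -233.26243565   70.        ]
[ 603.27329857 -234.43406253  103.01572346] [-3.14074878 -0.01533355  2.84580264] [ 3.5 -0.1 57.1  1. ]
```

Emit:
move_arm(series=[[[0.0035,0,0.02],0],[[0.0035,0,0.04],0],[[0.0035,0,0.057],0],[[0.0035,0,0.057],0],[[0.0035,0,0.057],0]])

```text
clock: 10.7
eef_pos: [599.4, -233.4, 46.3]
tool_rot: [-3.141, -0.015, 2.846]
force: [0.7, -1.1, 0.1]
width: 42.8
```

Run:
```python
from h import *
s=read_state();print(s['eef_pos'],s['tool_rot'],s['force'],totool([599.3,-233,46],s).round(1))
```

```text
[ 599.44381247 -233.36616045   46.25790713] [-3.14068671 -0.01480279  2.84576911] [ 0.73107827 -1.05083171  0.13497273] [0.2 0.3 0.3 1. ]
```

Centred. Now I close the claw and lift.

Emit:
move_arm(series=[[[0,0,0],0],[[0,0,0],0],[[0,0,0],0],[[0,0,0],0],[[0,0,0],0]], claw=0)

```text
clock: 11.32
eef_pos: [600.1, -233.7, 47.1]
tool_rot: [-3.141, -0.013, 2.846]
force: [-0.4, 0.5, 6.2]
width: 18.7
```

Emit:
move_arm(series=[[[0,0,-0.01],0],[[0,0,-0.05],0],[[0,0,-0.09],0],[[0,0,-0.09],0],[[0,0,-0.09],0]])

```text
clock: 11.95
eef_pos: [600.6, -233.6, 136.7]
tool_rot: [-3.141, -0.014, 2.846]
force: [0.3, 0.5, -0.8]
width: 19.1
```

Run:
```python
from h import *
s=read_state();im=get_image('wrist');cv2.imwrite('pics/w7.png',im)
print(s['eef_pos'],s['tool_rot'],s['force'],s['width'],totool([595,-8,145],s).round(1))
H,S,V=cv2.split(cv2.cvtColor(im,cv2.COLOR_BGR2HSV))
for n,m in(('green',(H>50)&(H<90)&(S>100)),('bright',(S<60)&(V>100))):
    m=m.copy();m[:200]=0;m[:,:240]=0;m[:,325:]=0
    k=max(cv2.findContours(m.astype(np.uint8),0,2)[0],key=cv2.contourArea);print(n,cv2.boundingRect(k),cv2.contourArea(k))
cv2.imwrite('pics/w7c.png',cv2.resize(im[200:350,200:370],None,fx=3,fy=3))
```

```text
[ 600.61179626 -233.5871193   136.68676538] [-3.14076162 -0.01439838  2.84575396] [ 0.29055144  0.50809919 -0.84588738] 19.110082393584168 [ 71.2 214.1  -7.5   1. ]
green (262, 224, 42, 58) 1462.0
bright (261, 270, 42, 38) 1185.5
```

View pics/w7c.png

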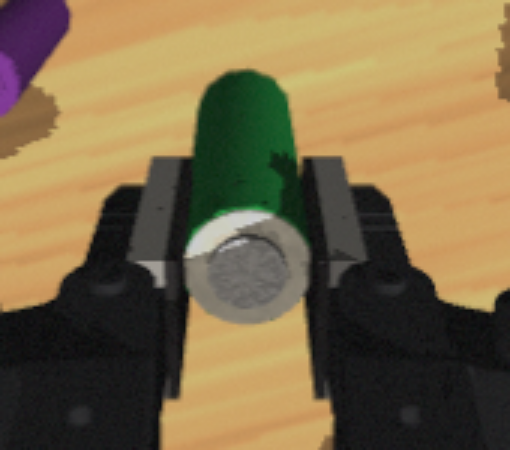

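The green cell is held centred between the pads, its top disc at about px (283,289). I carry it over the window.

Emit:
move_arm(series=[[[0.018,0.055,0],0],[[0.036,0.11,0],0],[[0.054,0.165,0],0],[[0.07,0.2125,0],0],[[0.07,0.2125,0],0]])

```text
clock: 12.62
eef_pos: [593.9, -2.7, 135.3]
tool_rot: [3.14, -0.02, 2.855]
force: [-0.2, -0.4, -0.4]
width: 18.9
```

Emit:
move_arm(series=[[[0,0,0],0],[[0,0,0],0]])

```text
clock: 12.88
eef_pos: [593.4, -3.8, 134.5]
tool_rot: [3.141, -0.022, 2.853]
force: [0.6, -0.3, -0.6]
width: 18.9
```

Run:
```python
from h import *
s=read_state()
print(s['eef_pos'],s['tool_rot'],s['force'],s['width'],totool([595.6,-9.8,112],s).round(1))
```

```text
[593.38716983  -3.81047266 134.51333403] [ 3.1405759  -0.02152487  2.85336411] [ 0.63741661 -0.25662325 -0.59829269] 18.927578659959515 [-4.3 -5.1 22.4  1. ]
```

Emit:
move_arm(series=[[[-0.0043,-0.0051,0],0],[[-0.0043,-0.0051,0.01],0],[[-0.0043,-0.0051,0.022],0],[[-0.0043,-0.0051,0.022],0],[[-0.0043,-0.0051,0.022],0]])

```text
clock: 13.5
eef_pos: [595.5, -9.6, 112.2]
tool_rot: [3.141, -0.022, 2.854]
force: [-0.0, -1.0, 0.1]
width: 19.1
```

Run:
```python
from h import *
s=read_state()
print(s['eef_pos'],s['tool_rot'],s['force'],s['width'],totool([595.6,-9.8,100],s).round(1))
im=get_image('wrist');b=get_image('side')
cv2.imwrite('pics/w8.png',im)
w=cv2.resize(im[130:330,190:390],(400,400),interpolation=2); d=cv2.resize(b[170:250,225:325],(400,320),interpolation=2)
cv2.imwrite('pics/m8.png',np.hstack([w,np.vstack([d,np.zeros((80,400,3),np.uint8)])]))
```

```text
[595.52757424  -9.6482488  112.19053754] [ 3.14063246 -0.0219273   2.85350426] [-0.00823872 -0.96092694  0.10199554] 19.050463654310413 [-0.4 -0.1 12.2  1. ]
```

View pics/m8.png

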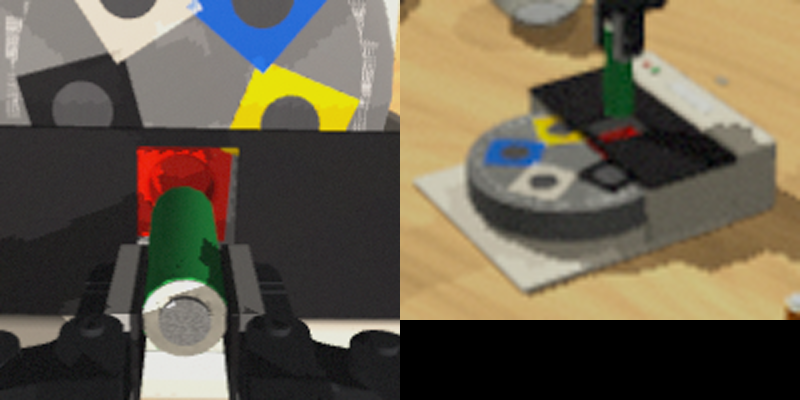

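The wrist view shows the cell's foot (crop u≈183) in line with the red hole (u≈180). The side view shows the cell over the window. I've now used all 12 views, so I go on by numbers and touch.

Emit:
move_arm(series=[[[-0.0009,-0.0002,0.006],0],[[-0.0009,-0.0002,0.012],0],[[-0.0009,-0.0002,0.018],0],[[-0.0009,-0.0002,0.022],0],[[-0.0009,-0.0002,0.022],0]])

```text
clock: 14.22
eef_pos: [595.9, -9.9, 90.1]
tool_rot: [3.141, -0.022, 2.854]
force: [-0.1, 0.5, 0.2]
width: 18.8
```

Run:
```python
from h import *
s=read_state()
print(s['eef_pos'],s['tool_rot'],s['force'],s['width'],totool([595.9,-9.9,80],s).round(1))
```

```text
[595.87572392  -9.92110066  90.14345999] [ 3.14066063 -0.02192211  2.85358251] [-0.12871032  0.47650871  0.23573803] 18.83434107705397 [-0.2  0.  10.1  1. ]
```

Emit:
move_arm(series=[[[0,0,0.001],0],[[0,0,0.002],0],[[0,0,0.002],0]])

```text
clock: 14.6
eef_pos: [595.9, -9.9, 88.2]
tool_rot: [3.141, -0.022, 2.854]
force: [0.0, 0.1, -0.4]
width: 19.0
```

Emit:
move_arm(series=[[[0,0,0.001],0],[[0,0,0.0015],0],[[0,0,0.0015],0]])

```text
clock: 14.98
eef_pos: [595.8, -9.9, 86.7]
tool_rot: [3.141, -0.022, 2.854]
force: [-0.8, -0.2, -1.6]
width: 18.8
```

Emit:
move_arm(series=[[[0,0,0.0008],0],[[0,0,0.0015],0],[[0,0,0.0015],0]])

```text
clock: 15.35
eef_pos: [595.7, -9.9, 85.1]
tool_rot: [3.141, -0.022, 2.854]
force: [0.1, -0.1, -0.3]
width: 18.6
```

Emit:
move_arm(series=[[[0,0,0.0008],0],[[0,0,0.0015],0],[[0,0,0.0015],0]])

```text
clock: 15.72
eef_pos: [595.6, -9.8, 83.5]
tool_rot: [3.141, -0.022, 2.854]
force: [0.5, -0.6, -0.4]
width: 18.8
```

The foot is about 3 mm below the wheel top with no force, so it has entered the bay. I keep lowering.

Emit:
move_arm(series=[[[-0.0001,0,0.001],0],[[-0.0002,0,0.002],0],[[-0.0003,0,0.003],0],[[-0.0003,0,0.003],0]])

```text
clock: 16.23
eef_pos: [595.8, -9.9, 80.4]
tool_rot: [3.141, -0.022, 2.854]
force: [-0.1, 0.8, -1.7]
width: 18.6
```

Emit:
move_arm(series=[[[0,0,0.0012],0],[[-0.0001,0,0.0024],0],[[-0.0001,0,0.0036],0],[[-0.0001,0,0.005],0],[[-0.0001,0,0.005],0]])

```text
clock: 16.85
eef_pos: [595.6, -9.9, 75.2]
tool_rot: [3.141, -0.023, 2.854]
force: [-0.7, 0.7, -0.9]
width: 18.9
```

Emit:
move_arm(series=[[[0,0,0.0012],0],[[-0.0001,0,0.0024],0],[[-0.0001,0,0.0036],0],[[-0.0001,0,0.005],0],[[-0.0001,0,0.005],0]])

```text
clock: 17.48
eef_pos: [595.5, -9.9, 70.1]
tool_rot: [3.141, -0.023, 2.854]
force: [0.8, 0.2, 0.3]
width: 18.8
```

Emit:
move_arm(series=[[[0,0,0.0012],0],[[-0.0001,0,0.0024],0],[[-0.0001,0,0.003],0],[[-0.0001,0,0.003],0]])

```text
clock: 17.98
eef_pos: [595.5, -9.9, 67.0]
tool_rot: [3.141, -0.023, 2.854]
force: [0.7, 1.1, -0.3]
width: 19.2
```

Emit:
move_arm(series=[[[0,0,0.0007],0],[[0,0,0.0014],0],[[0,0,0.0014],0]])

```text
clock: 18.35
eef_pos: [595.4, -9.9, 65.5]
tool_rot: [3.141, -0.023, 2.854]
force: [0.2, -0.9, -0.2]
width: 19.0
```

Emit:
move_arm(series=[[[0,0,0.0005],0],[[0,0,0.001],0],[[0,0,0.001],0]])

```text
clock: 18.73
eef_pos: [595.5, -9.9, 64.6]
tool_rot: [3.141, -0.023, 2.854]
force: [-0.2, -0.9, 0.9]
width: 19.1
```

Emit:
move_arm(series=[[[0,0,0.0004],0],[[0,0,0.0007],0],[[0,0,0.0007],0]])

```text
clock: 19.1
eef_pos: [595.6, -9.9, 64.1]
tool_rot: [3.141, -0.023, 2.854]
force: [-0.9, 0.3, 2.1]
width: 18.8
```

It's home: a light 2 N on the floor at the expected height. Now I release and rise.

Emit:
move_arm(series=[[[0,0,0],0],[[0,0,0],0],[[0,0,0],0],[[0,0,0],0]], claw=0.5)

```text
clock: 19.6
eef_pos: [595.6, -9.9, 64.0]
tool_rot: [3.141, -0.023, 2.854]
force: [1.0, 0.5, 0.2]
width: 42.8
```

Emit:
move_arm(series=[[[0,0,-0.01],0],[[0,0,-0.04],0],[[0,0,-0.09],0],[[0,0,-0.14],0],[[0,0,-0.14],0]])

```text
clock: 20.23
eef_pos: [601.8, -11.2, 209.1]
tool_rot: [3.138, -0.013, 2.853]
force: [0.5, -0.4, -0.3]
width: 42.7
```

Emit:
move_arm(series=[[[-0.01,0.04,0],0],[[-0.01,0.06,0],0],[[-0.01,0.06,0],0]])

```text
clock: 20.6
eef_pos: [627.5, 45.6, 208.1]
tool_rot: [3.138, -0.016, 2.857]
force: [-0.0, 0.1, 0.6]
width: 42.9
```

Run:
```python
from h import *
s=read_state();im=get_image('wrist');t=get_image('side');cv2.imwrite('pics/w9.png',im)
print(s['eef_pos'],s['tool_rot'],s['force'],s['width'])
H,S,V=cv2.split(cv2.cvtColor(im,cv2.COLOR_BGR2HSV))
for n,m in(('green',(H>50)&(H<90)&(S>100)),('bright',(S<60)&(V>100)),('blue',(H>100)&(H<125)&(S>120)),('yellow',(H>20)&(H<35)&(S>170))):
    m=m.astype(np.uint8);m[260:]=0
    for k in sorted(cv2.findContours(m,0,2)[0],key=cv2.contourArea)[-4:]:
        if cv2.contourArea(k)<80: continue
        c=cv2.minAreaRect(k);print(n,np.round(c[0]),np.round(c[1]),onz('wrist',c[0],87 if n in('green','bright') else 39.5,s).round(1))
h=cv2.cvtColor(t,cv2.COLOR_BGR2HSV);m=((h[...,0]>50)&(h[...,0]<90)&(h[...,1]>110)).astype(np.uint8)
for k in cv2.findContours(m,0,2)[0]:
    if cv2.contourArea(k)>20: print('side green',cv2.boundingRect(k),cv2.minAreaRect(k))
```

```text
[627.53442004  45.64049736 208.14989819] [ 3.13813611 -0.01575546  2.85708126] [-0.00617325  0.14853146  0.60870313] 42.910550323826094
green [223. 182.] [20. 18.] [589.4   3.7  87. ]
bright [215. 192.] [28. 21.] [595.9  -6.4  87. ]
bright [482. 244.] [31. 91.] [716.  222.4  87. ]
bright [222. 243.] [161.  31.] [645.3 -16.7  87. ]
bright [226. 109.] [159.  99.] [531.4  26.2  87. ]
blue [247. 111.] [38. 42.] [534.2  38.1  39.5]
yellow [260. 148.] [22. 43.] [572.7  40.7  39.5]
side green (276, 193, 8, 13) ((279.5, 199.0), (12.0, 7.0), 90.0)
side green (46, 164, 45, 53) ((68.75129699707031, 188.1450653076172), (46.35612487792969, 42.18119430541992), 59.74356460571289)
side green (278, 4, 15, 20) ((285.0, 13.5), (19.0, 14.0), 90.0)
```

```bash
python3 -c "
from cell import *
print(finish_job())"
```

```text
the job is handed in; nothing more can be done
None
```

The green cell is standing in the red bay and released. I handed the job in at about 21 s on the clock; no verdict came back.

- **Wheel:** I found its top by touch at about 39.5 mm above the table and dragged it clockwise with a shut fingertip at about 4–5 N. After lift-off, the wrist picture put it at about -0.04 rad, within the 0.10 limit. A rougher earlier look had suggested -0.07 to -0.11, which the clearer view overruled.
- **Cell:** I gripped the green cell near its top and lowered it through the window. It met no noticeable resistance until it rested on the bay floor with about 2 N. I then opened the fingers and backed off.
- **Last checks:** These were numeric only, because my 12 picture views were used up.
  - **Cell position:** its top is at about (596, -6) mm against the window centre at (595, -7).
  - **Cell upright:** its green outline is upright in the side view.
  - **Wheel:** the blue patch had not visibly moved since the drag.
  - **Robot:** it was clear, with no measurable contact force.

I did not re-measure the other objects at the end. I planned the moves to clear them, and no force reading suggested contact.

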